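# Tare the balance through its guarded key well

### The job

Tare the bench balance with the dish left standing on its pan: with the fingertips push the sliding guard fully aside to uncover the well, reach down into the well and hold the sunken blue tare key fully down for one second, then let the key up and push the guard fully shut again. Do not pinch the guard, do not press the red key in the other well, and leave the dish and the things lying round the balance where they are.

Things in the scene. Friction and masses are not known exactly. Their poses are not given: they have to be found in the camera images.
- balance: white bench balance, 240 mm wide (y), 230 mm deep (x), fixed; a display bezel juts 15 mm out in front. Origin: centre of its underside, on the table; x points to its rear, y to its left seen from the front, z up. Flat console top 55 mm above the table over the front 95 mm; behind it a round pan, 110 mm across, centred at x = +50 mm, its top 66 mm above the table
- tare_key_well (a point): centre of the mouth of the tare well (balance x -68, y -12 mm), level with the console top: a round vertical hole 46 mm across, 24 mm deep, fixed, under the guard at the start. The round blue key, 34 mm across, stands on its axis, top 18 mm below this point when up
- tare_key (a joint): how far the blue tare key is pressed down, m: 0 up, 0.005 fully down; a spring brings it back (about 1 N to start, 4 N fully down)
- red_key_well (a point): centre of the mouth of the other, always open well, with the red key, of the same sizes (balance x -68, y -78 mm)
- red_key (a joint): how far the red key is pressed, m: 0 up, 0.005 fully down, same spring; leave it alone
- guard (a joint): how far the guard is slid open, m, along the balance's +y (away from the red key): 0 fully shut over the tare well, 0.062 fully open; it may start up to 10 mm ajar. It stays where it is left and takes about 1.2 N to move
- guard_mid (a point): centre of the sliding guard, half-way up: grey slab on the console, dark ribs at its two ends, 88 mm long (balance x), 60 mm wide (balance y, the sliding direction); ribs 13 mm high and 7 mm wide, panel between them 9 mm high. 5 mm high guide rails run along y in front of and behind it
- guard_end_right (a point): middle of the guard's outer end face on the -y side (towards the red key), 7 mm above the console; push here towards +y to open
- guard_end_left (a point): middle of the guard's outer end face on the +y side, 7 mm above the console; push here towards -y to shut
- dish: covered petri dish, 60 mm across, 14 mm high, standing loose on the pan; origin: centre of its underside. To be left alone
- dropper: brown dropper bottle, 33 mm across, 102 mm high, loose on the table to the right of the balance; origin: centre of its underside. To be left alone
- marker_pen: white and blue marker pen, 135 mm long (its y), 16 mm thick, loose on the table in front of the balance; origin: centre of its underside. To be left alone
- lens: black hand lens, 127 mm long (its x), 52 mm wide, 9 mm high, loose on the table to the left of the balance; origin: centre of its underside. To be left alone

How it is judged:
By the outcome, as a careful person would: the job done as asked, in the order asked, and still so for the second after the job is handed in, with the robot touching nothing.
It also fails if it takes over 48 s, if anything falls off the work surface, if the arm or the gripper's body presses on something with over 40 N, if the wrist force passes 120 N, or if a joint passes its speed limit or range.

### The arm

A 6-joint arm with a two-finger parallel gripper is mounted at the origin on a cart in front of the work surface, level with it; the furniture and walls round the work are solid. World frame = base frame: x ahead of the robot, y to its left, z up, the work surface at z = 0. Lengths are in m, angles in rad, forces in N, time in s.
With the tool pointing down it reaches from about 0.35 to 0.975 m from the base axis. Payload 4.9 kg.
Tool frame: the origin (TCP) lies midway between the tips of the shut fingers; the grasp point (between the pads) lies 19 mm behind it; y points along the fingers, z is the direction in which the jaws open and shut, and the axes are right-handed (so a half turn about y gives the same grasp; the last joint's range is limited). The gripper opens to 85 mm and grips with 20 to 120 N. Pads are 22 mm wide; open, the fingers measure 114 mm over their backs; the gripper's body (76 mm by 85 mm) begins 54 mm behind the grasp point. The pads swing forward as they close: fully open they stand 13 mm farther back than shut.
Start: joints at [1.097, 0.053, 1.613, -0, 1.476, -0.119], TCP at [0.217, 0.586, 0.231] pointing down, gripper open.
Joint ranges: [-3.01, 3.01], [-1.01, 2.22], [0.06, 2.58], [-1.02, 4.17], [0.09, 2.62], [-3.14, 3.14]. Speed limits (rad/s): [2.57, 2.57, 3.14, 3.14, 3.14, 3.14].

### API

Orientations are given as a unit quaternion [w, x, y, z].
In Python, from plant import * gives the robot as it stands.
- The arm moves only by the shell command python3 -m crank 'ROWS'. ROWS is JSON, a list that holds one entry, the list of rows, each a list of 5 numbers: the gripper command: -1 is shut, 1 is fully open, values between are in proportion, then the shift along the tool's x, y, z in cm, then the turn about the tool's y in degrees. In form: [[[jaw, dx, dy, dz, twist], ...]]. A call has 1 to 8 rows; each row shifts and turns the commanded pose from where the row before left it, along the tool's axes as they then stand; what a row does not reach is not made up. A row lasts 1/8 s, in which the tool goes at most 62.5 mm and 10.7 degrees, less where a joint would pass 70% of its speed; a pose out of reach is approached as far as the arm can. A call with a gripper value outside its range is refused whole. The fingers move at their own pace and stop on an object; the grip force is fixed at half the most. Time passes only in rows, so rows that do not move let the fingers close. It gives the time, the measured TCP pose, the force and the opening at its end, in the units of the state.
- state(): the state, without advancing time (a new reading comes with each control period).
- grab_frame(name): name is "side" or "top"; returns a dict with "frame" (480x640x3 uint8, red, green, blue), "fx", "fy", "cx", "cy" (pixels), "pose" (4x4, takes a point from camera to world coordinates). Camera axes: x right, y up, looking along -z (the intrinsics and any distortion apply to the point x, -y, -z); pixel columns grow to the right and rows downward; lengths in m; the calibration is good to about 2 mm. A picture is of the moment at which its call begins. There is no depth.
- job_done(): hands the job in, once; it reports no verdict.
The state is a dict: "time": time; "joint_pos": joint angles; "joint_vel": joint speeds; "joint_efforts": joint torques, N m; "tool_pos": TCP position; "tool_rot": TCP orientation; "contact_force": force on the tool from outside, world axes, zero at the start; "ft_torque": the same for the moment, N m; "gripper_width": opening from 0.0 (shut) to 1.0 (fully open).
Only numpy, scipy, OpenCV 4.12 (cv2) and the standard library are available. Lean on these libraries where they do the work, as an engineer would, in place of code of your own. Each camera call takes 0.05 s, during which the arm holds its last target.

## Working session

There is one attempt and no reset: what is moved stays moved. The work goes in short steps, Python scripts to look and compute and a shell command to move; the robot and the scene stay as the last step left them, time stands still between calls to the robot, and variables do not carry over. Pictures are saved under pics/ and viewed, and the job is handed in when it is done.

```bash
mkdir -p pics; ls
python3 - <<'E'
from plant import *
import cv2
s=state(); print({k:s[k] for k in ("time","tool_pos","tool_rot","contact_force","gripper_width")})
for n in("top","side"):
    f=grab_frame(n); cv2.imwrite(f"pics/{n}0.png",f["frame"][:,:,::-1]); print(n,{k:f[k] for k in f if k!="frame"})
E
```

```text
pics
{'time': 0.0, 'tool_pos': array([0.2168441 , 0.5855081 , 0.23007026]), 'tool_rot': array([-0.69530929,  0.69671606, -0.12496468,  0.12456144]), 'contact_force': array([ 0.24823265, -0.82346554, -0.6650772 ]), 'gripper_width': 1.001207421766484}
top {'fx': 437.300944511755, 'fy': 437.300944511755, 'cx': 316.0272061547803, 'cy': 240.82867193468118, 'pose': array([[-0.00977987,  0.98842351, -0.15140447,  0.4124444 ],
       [-0.99976986, -0.01255658, -0.01739446,  0.04843321],
       [-0.01909422,  0.15119951,  0.98831883,  0.90731481],
       [ 0.        ,  0.        ,  0.        ,  1.        ]])}
side {'fx': 561.7590618708908, 'fy': 561.7590618708908, 'cx': 314.29326153017684, 'cy': 241.84692113538665, 'pose': array([[ 0.74296525,  0.51333732, -0.42952001,  0.05350247],
       [-0.66931533,  0.5740473 , -0.47168494, -0.43129503],
       [ 0.00443132,  0.63792985,  0.77008173,  0.88550545],
       [ 0.        ,  0.        ,  0.        ,  1.        ]])}
```

View pics/top0.png

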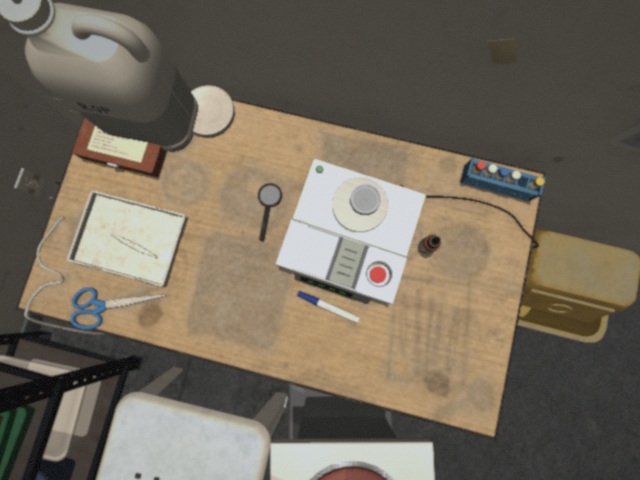

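View pics/side0.png

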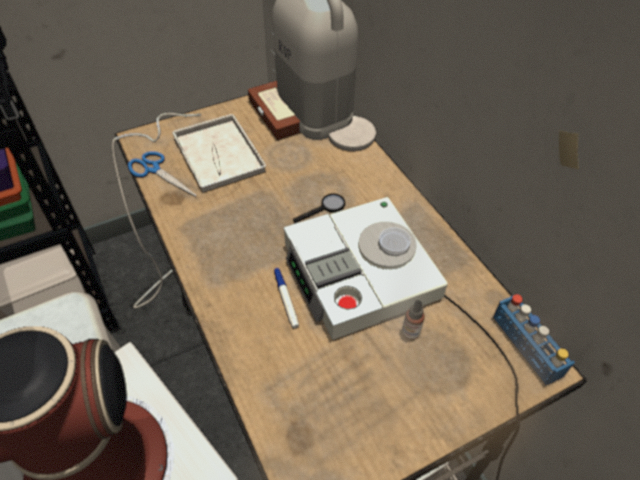

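```bash
cat > h.py <<'E'
from plant import *
import cv2, numpy as np
def ray(f,u,v):
    d=np.array([(u-f["cx"])/f["fx"],-(v-f["cy"])/f["fy"],-1.0]); P=np.array(f["pose"])
    return P[:3,3],P[:3,:3]@d
def onz(f,u,v,z):
    o,d=ray(f,u,v); return o+d*(z-o[2])/d[2]
def proj(f,p):
    P=np.array(f["pose"]); q=P[:3,:3].T@(np.array(p)-P[:3,3]); return np.array([f["cx"]+f["fx"]*q[0]/-q[2], f["cy"]-f["fy"]*q[1]/-q[2]])
def tri(fa,a,fb,b):
    o1,d1=ray(fa,*a);o2,d2=ray(fb,*b)
    s=np.linalg.lstsq(np.c_[d1,-d2],o2-o1,rcond=None)[0]
    p,q=o1+s[0]*d1,o2+s[1]*d2; return (p+q)/2,np.linalg.norm(p-q)
def crop(f,name,x0,y0,w,h,k):
    im=f["frame"][y0:y0+h,x0:x0+w,::-1]; cv2.imwrite(name,cv2.resize(im,None,fx=k,fy=k,interpolation=cv2.INTER_CUBIC))
E
python3 - <<'E'
from h import *
t=grab_frame("top"); s=grab_frame("side")
crop(t,"pics/t1.png",260,150,190,145+30,4); crop(s,"pics/s1.png",260,185,195,150,4)
for n,f in(("t",t),("s",s)):
    h=cv2.cvtColor(f["frame"],cv2.COLOR_RGB2HSV)
    m=((h[...,0]<8)|(h[...,0]>172))&(h[...,1]>150)&(h[...,2]>120); m=m.astype(np.uint8); m[:150]=0
    for c in cv2.connectedComponentsWithStats(m)[2:4][0][1:]: pass
    n_,l,st,ce=cv2.connectedComponentsWithStats(m)
    print(n,[(st[i],ce[i]) for i in range(1,n_) if st[i][4]>80])
E
```

```text
t [(array([371, 268,  14,  14, 154], dtype=int32), array([377.50649351, 274.31818182]))]
s [(array([339, 297,  17,  11, 151], dtype=int32), array([347.13245033, 302.23178808]))]
```

View pics/t1.png

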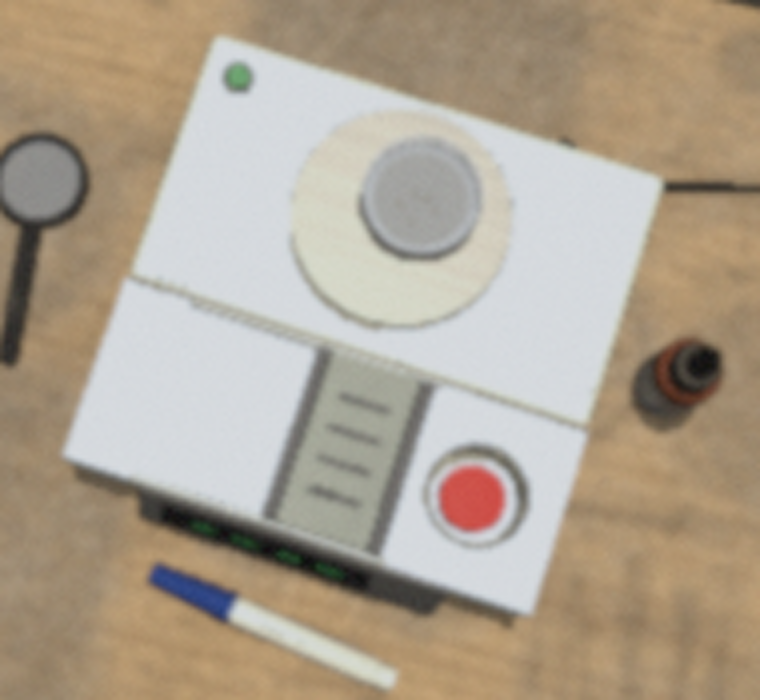

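View pics/s1.png

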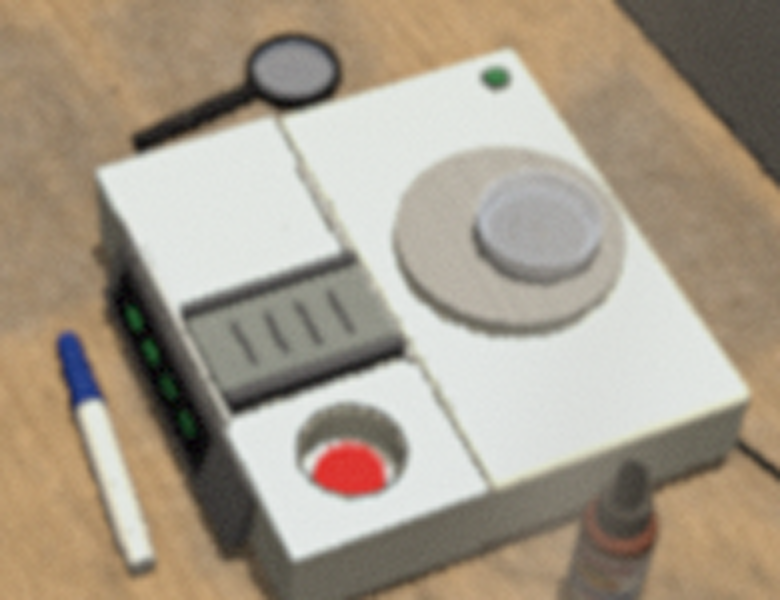

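```bash
cat >> h.py <<'E'
T=lambda x,y:(260+(x+.5)/4-.5,150+(y+.5)/4-.5)
S=lambda x,y:(260+(x+.5)/4-.5,185+(y+.5)/4-.5)
E
python3 - <<'E'
from h import *
t=grab_frame("top"); s=grab_frame("side")
FL=(64,456);FR=(530,612);BL=(215,36);BR=(663,180)
c=[onz(t,*T(*p),.055) for p in(FL,FR)]; b=[onz(t,*T(*p),.057) for p in(BL,BR)]
print(c,b)
print("w",np.linalg.norm(c[0]-c[1]),np.linalg.norm(b[0]-b[1]),"d",np.linalg.norm(c[0]-b[0]),np.linalg.norm(c[1]-b[1]))
yv=(c[0]-c[1]); print("yaw",np.degrees(np.arctan2(-yv[0],yv[1])))
yv=(b[0]-b[1]); print("yaw",np.degrees(np.arctan2(-yv[0],yv[1])))
xv=b[0]-c[0];print(np.degrees(np.arctan2(xv[1],xv[0])));xv=b[1]-c[1];print(np.degrees(np.arctan2(xv[1],xv[0])))
# side corners
cs=[onz(s,*S(*p),.055) for p in((97,173),(293,560))]; bs=[onz(s,*S(*p),.057) for p in((512,50),(748,397))]
print(cs,bs)
for a,bb in ((FL,(97,173)),(FR,(293,560)),(BL,(512,50)),(BR,(748,397)),((477,497),(352,450))): print(tri(t,T(*a),s,S(*bb)))
print("well",onz(t,*T(477,497),.055), onz(s,*S(352,450),.055))
E
```

```text
[array([0.49882286, 0.14307035, 0.055     ]), array([ 0.42087954, -0.08181769,  0.055     ])] [array([0.71124536, 0.0671246 , 0.057     ]), array([ 0.63295331, -0.15513578,  0.057     ])]
w 0.23801217281518103 0.2356466013219666 d 0.22559937171329492 0.22439880851286093
yaw -19.11566256083291
yaw -19.405004097314723
-19.673097131741223
-19.071277945297123
[array([0.49608778, 0.14354871, 0.055     ]), array([ 0.41731018, -0.08046115,  0.055     ])] [array([0.70754528, 0.06440493, 0.057     ]), array([ 0.62777298, -0.15632938,  0.057     ])]
(array([0.49799712, 0.14399597, 0.05330433]), np.float64(0.0024807159813701246))
(array([ 0.41943197, -0.08090788,  0.0536673 ]), np.float64(0.003655319933503237))
(array([0.71275024, 0.06761625, 0.05118053]), np.float64(0.0012563176443276633))
(array([ 0.63296003, -0.15533963,  0.05178943]), np.float64(0.0032113914947605932))
(array([ 0.47577861, -0.05754826,  0.0558383 ]), np.float64(0.0015631538591768623))
well [ 0.47646854 -0.05813159  0.055     ] [ 0.47553231 -0.05675199  0.055     ]
```

Run:
```python
from h import *
t=grab_frame("top"); s=grab_frame("side")
tp=[(64,456),(530,612),(215,36),(663,180),(477,497)]; sp=[(97,173),(293,560),(512,50),(748,397),(352,450)]
M=np.array([[-.115,.12],[-.115,-.12],[.115,.12],[.115,-.12],[-.068,-.078]])
from scipy.optimize import least_squares
for nm,fr in (("top",[(t,T,tp)]),("side",[(s,S,sp)]),("both",[(t,T,tp),(s,S,sp)])):
  def R(p):
    c,si=np.cos(p[2]),np.sin(p[2]); r=[]
    for f,fn,px in fr:
      for m,q in zip(M,px): r+=list(proj(f,[p[0]+c*m[0]-si*m[1],p[1]+si*m[0]+c*m[1],.055])-fn(*q))
    return r
  o=least_squares(R,[.566,-.007,-.336]); p=o.x; print(nm,p,np.degrees(p[2]),np.round(o.fun,1))
c,si=np.cos(p[2]),np.sin(p[2])
W=lambda x,y,z=.055:np.array([p[0]+c*x-si*y,p[1]+si*x+c*y,z])
def B(q): d=q[:2]-p[:2]; return np.array([c*d[0]+si*d[1],-si*d[0]+c*d[1]])*1000
print("tare",W(-.068,-.012),"red",W(-.068,-.078))
for n,q in (("rib r back",(427,382)),("rib r front",(378,553)),("rib l back",(322,346)),("rib l front",(273,517))): print(n,B(onz(t,*T(*q),.068)))
for n,q in (("r back outer bottom",(404,352)),("l back",(352,258)),("l front",(183,310)),("r front",(230,400))): print("side",n,B(onz(s,*S(*q),.063)))
for n,q in (("dish",(421,196)),): print(n,B(onz(t,*T(*q),.08)))
for q in ((703,358),): print("drop",B(onz(t,*T(*q),.102)),onz(t,*T(*q),.102))
```

```text
top [ 0.56647302 -0.00682931 -0.33686373] -19.300869761068597 [-0.7  0.6  0.2  1.4 -0.6 -1.3  1.2 -0.9 -0.1 -0. ]
side [ 0.56399556 -0.00616359 -0.34197982] -19.594000353620533 [-0.7 -0.5 -0.7  0.7  0.2 -1.5  2.  -0.2 -0.7  0.6]
both [ 0.56525431 -0.00636023 -0.33951968] -19.45304450405391 [-1.   1.  -0.2  2.1 -0.7 -0.8  1.1 -0.1 -0.4  0.7 -0.2 -0.6  0.1  0.4
  0.5 -1.8  2.5 -0.7  0.   0.3]
tare [0.49713969 0.00497112 0.055     ] red [ 0.47515943 -0.05726125  0.055     ]
rib r back [-22.69449741 -37.47166782]
rib r front [-108.57271487  -40.70357249]
rib l back [-22.23329827  16.16334775]
rib l front [-108.48301422   12.15513232]
side r back outer bottom [-26.16052055 -42.50730518]
side l back [-25.04296819  16.43446936]
side l front [-110.10573484   18.08363884]
side r front [-109.66516778  -36.96399256]
dish [61.03938121 -6.19017522]
drop [  23.36865889 -153.41094957] [ 0.53619786 -0.15879624  0.102     ]
```

```bash
cat >> h.py <<'E'
from scipy.spatial.transform import Rotation as Ro
p0=np.array([.56525431,-.00636023]); yaw=-.3395
def W(x,y,z):  # balance mm -> world
    c,s=np.cos(yaw),np.sin(yaw); x,y=x/1000,y/1000
    return np.array([p0[0]+c*x-s*y,p0[1]+s*x+c*y,z])
def toB(q):
    c,s=np.cos(yaw),np.sin(yaw); d=np.array(q)[:2]-p0; return np.r_[np.array([c*d[0]+s*d[1],-s*d[0]+c*d[1]])*1000,q[2]*1000]
def st():
    s=state(); q=s["tool_rot"]; R=Ro.from_quat([q[1],q[2],q[3],q[0]]).as_matrix(); return s,R
def report(target=None):
    s,R=st(); print("t",round(s["time"],2),"B",np.round(toB(s["tool_pos"]),1),"F",np.round(s["contact_force"],1),"g",round(s["gripper_width"],2))
    Rb=Ro.from_euler("z",-yaw).as_matrix()@R
    print("tool axes in balance (cols)\n",np.round(Rb,3))
    if target is not None: print("tool shift cm",np.round(R.T@(W(*target)-s["tool_pos"])*100,2))
E
python3 - <<'E'
from h import *
report((-68,-75,.16))
print(np.linalg.norm(W(-68,-75,.1)))
E
```

```text
t 0.4 B [-525.6  442.6  231.1] F [ 0.3  0.3 -0.5] g 1.0
tool axes in balance (cols)
 [[ 1.    -0.     0.015]
 [-0.015 -0.     1.   ]
 [-0.    -1.    -0.   ]]
tool shift cm [ 46.54   7.13 -51.05]
0.48958241958131454
```

```bash
python3 -m crank '[[[-1,3.3,0,-3.6,-0.9],[-1,3.3,0,-3.6,0],[-1,3.3,0,-3.6,0],[-1,3.3,0,-3.6,0],[-1,3.3,0,-3.6,0],[-1,3.3,0,-3.6,0],[-1,3.3,0,-3.6,0],[-1,3.3,0,-3.6,0]]]'; python3 -c "
from h import *
report((-68,-66,.12))"
```

```text
time: 1.4
tool_pos: [0.37, 0.2249, 0.2316]
tool_rot: [0.697, -0.697, 0.119, -0.12]
contact_force: [0.7, -0.4, 0.7]
gripper_width: -0.002
t 1.4 B [-261.1  153.1  231.6] F [ 0.7 -0.4  0.7] g -0.0
tool axes in balance (cols)
 [[ 1.     0.001 -0.001]
 [ 0.001  0.001  1.   ]
 [ 0.001 -1.     0.001]]
tool shift cm [ 19.29  11.16 -21.93]
```

```bash
python3 -m crank '[[[-1,3.2,0,-3.7,0],[-1,3.2,0,-3.7,0],[-1,3.2,0.5,-3.7,0],[-1,3.2,2,-3.7,0],[-1,3.2,2,-3.7,0],[-1,3.2,3,-3.5,0],[-1,0,3,0,0],[-1,0,0,0,0]]]'; python3 -c "
from h import *
report((-68,-68,.061))
t=grab_frame('top');s=grab_frame('side')
crop(t,'pics/t2.png',260,150,190,150,4);crop(s,'pics/s2.png',260,185,195,150,4)"
```

```text
time: 2.4
tool_pos: [0.4754, -0.045, 0.1236]
tool_rot: [0.697, -0.697, 0.122, -0.118]
contact_force: [-0.4, 0.0, 0.5]
gripper_width: 0.004
t 2.4 B [-71.8 -66.3 123.6] F [-0.4  0.   0.5] g 0.0
tool axes in balance (cols)
 [[ 1.    -0.006  0.001]
 [-0.001 -0.     1.   ]
 [-0.006 -1.    -0.   ]]
tool shift cm [ 0.42  6.26 -0.16]
```

View pics/s2.png

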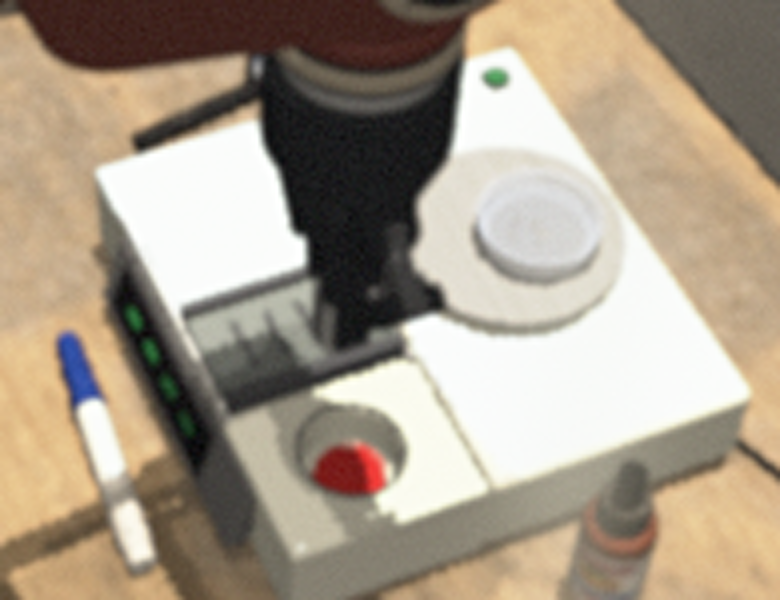

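View pics/t2.png

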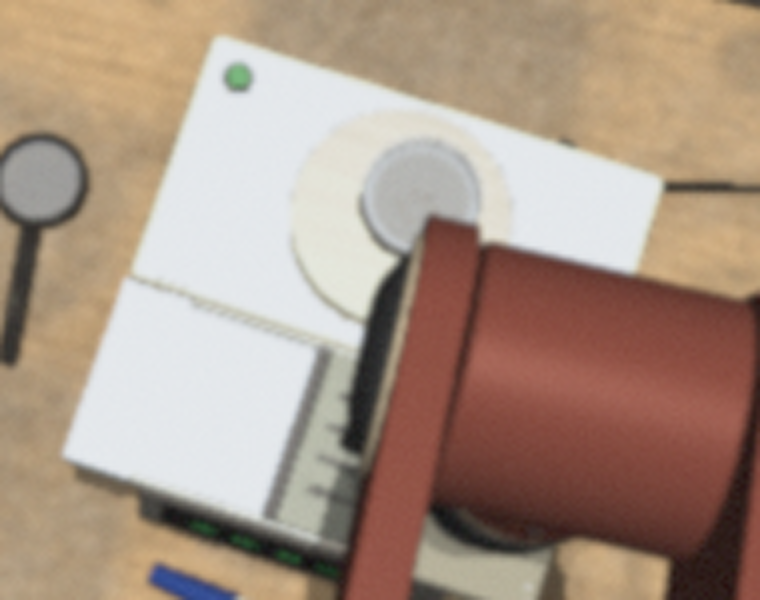

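```bash
python3 -c "
from h import *
report((-68,-70,.062))
s=grab_frame('side'); q=proj(s,state()['tool_pos']); print((q-[260,185])*4)"
python3 -m crank '[[[-1,0.3,2,-0.3,0],[-1,0,2,0,0],[-1,0,1,0,0],[-1,0,0,0,0]]]'; python3 -c "
from h import *
report((-68,-70,.062))"
```

```text
t 2.5 B [-69.8 -65.4 127. ] F [ 0.5 -0.4 -0.3] g 0.0
tool axes in balance (cols)
 [[ 1.     0.    -0.001]
 [ 0.001  0.     1.   ]
 [ 0.    -1.     0.   ]]
tool shift cm [ 0.17  6.5  -0.46]
[343.96402106 330.26665727]
time: 3.05
tool_pos: [0.4794, -0.0485, 0.0767]
tool_rot: [-0.697, 0.697, -0.119, 0.119]
contact_force: [-0.7, -0.2, 0.6]
gripper_width: -0.0
t 3.05 B [-66.9 -68.3  76.7] F [-0.7 -0.2  0.6] g -0.0
tool axes in balance (cols)
 [[ 1.     0.    -0.001]
 [ 0.001  0.     1.   ]
 [ 0.    -1.     0.   ]]
tool shift cm [-0.11  1.47 -0.17]
```

```bash
python3 -m crank '[[[-1,-0.1,1.4,-0.1,0],[-1,0,0,0,0],[-1,0,0,0,0]]]'; python3 -c "
from h import *
report((-68,-70,.062))
t=grab_frame('top');s=grab_frame('side')
crop(s,'pics/s3.png',300,225,120,100,6)"
```

```text
time: 3.42
tool_pos: [0.4781, -0.0495, 0.0624]
tool_rot: [0.697, -0.697, 0.119, -0.119]
contact_force: [0.6, 0.1, -0.1]
gripper_width: -0.0
t 3.42 B [-67.9 -69.7  62.4] F [ 0.6  0.1 -0.1] g -0.0
tool axes in balance (cols)
 [[ 1.  0. -0.]
 [ 0.  0.  1.]
 [ 0. -1.  0.]]
tool shift cm [-0.01  0.04 -0.03]
```

View pics/s3.png

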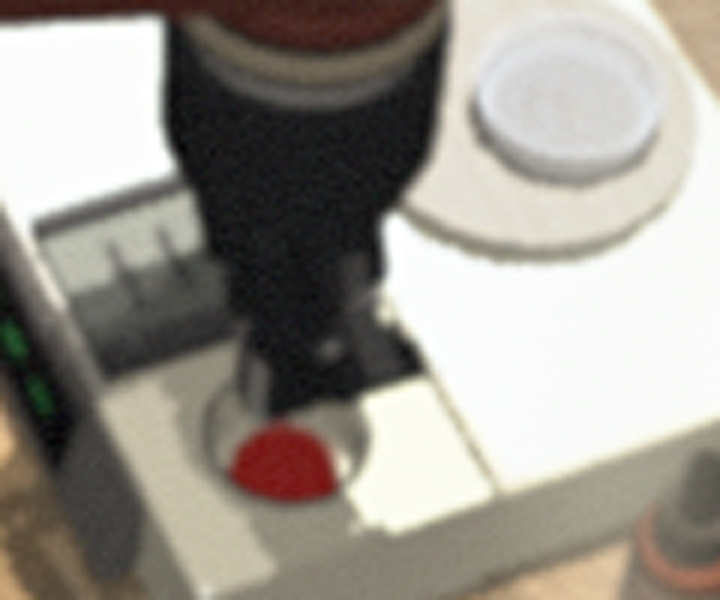

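```bash
python3 -m crank '[[[-1,0,0,0.7,0],[-1,0,0,0.7,0],[-1,0,0,0.7,0],[-1,0,0,0.7,0],[-1,0,0,0.7,0],[-1,0,0,0.7,0],[-1,0,0,0.7,0],[-1,0,0,0.7,0]]]'; python3 -c "
from h import *
report((-68,6,.062))
t=grab_frame('top');s=grab_frame('side')
crop(s,'pics/s4.png',260,185,195,150,4)"
```

```text
time: 4.53
tool_pos: [0.4968, 0.0038, 0.0624]
tool_rot: [-0.697, 0.697, -0.119, 0.119]
contact_force: [-0.8, -0.8, 1.3]
gripper_width: 0.0
t 4.53 B [-67.9 -13.2  62.4] F [-0.8 -0.8  1.3] g 0.0
tool axes in balance (cols)
 [[ 1.  0. -0.]
 [ 0. -0.  1.]
 [ 0. -1. -0.]]
tool shift cm [-0.01  0.04  1.92]
```

View pics/s4.png

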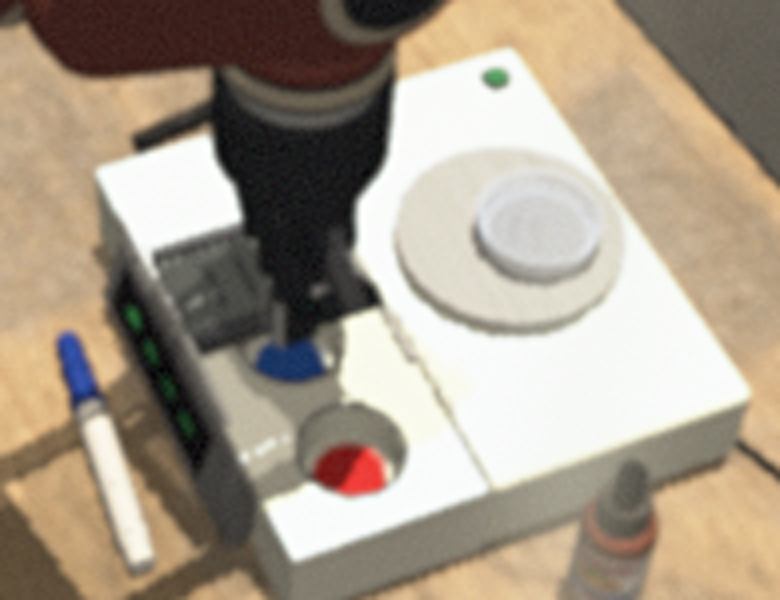

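```bash
python3 -m crank '[[[-1,0,0,0.7,0],[-1,0,0,0.6,0],[-1,0,0,0.3,0],[-1,0,0,0,0]]]';python3 -m crank '[[[-1,0,0,0.2,0]]]';python3 -m crank '[[[-1,0,0,0.2,0]]]';python3 -m crank '[[[-1,0,0,0.2,0]]]'; python3 -c "
from h import *
report((-68,-12,.062))"
```

```text
time: 5.12
tool_pos: [0.5021, 0.0189, 0.0623]
tool_rot: [0.697, -0.697, 0.119, -0.119]
contact_force: [-0.8, 0.2, -0.1]
gripper_width: 0.008
time: 5.25
tool_pos: [0.5026, 0.0203, 0.0623]
tool_rot: [-0.697, 0.697, -0.119, 0.119]
contact_force: [-0.2, -1.0, 1.0]
gripper_width: 0.002
time: 5.38
tool_pos: [0.5032, 0.0222, 0.0623]
tool_rot: [-0.697, 0.697, -0.119, 0.119]
contact_force: [-0.3, -1.6, -0.7]
gripper_width: 0.002
time: 5.5
tool_pos: [0.5039, 0.0241, 0.0623]
tool_rot: [-0.697, 0.697, -0.119, 0.119]
contact_force: [-1.7, -2.1, -0.1]
gripper_width: -0.002
t 5.5 B [-68.    8.4  62.3] F [-1.7 -2.1 -0.1] g -0.0
tool axes in balance (cols)
 [[ 1. -0. -0.]
 [ 0. -0.  1.]
 [-0. -1. -0.]]
tool shift cm [-0.    0.03 -2.04]
```

```bash
for i in 1 2 3; do python3 -m crank '[[[-1,0,0,0.2,0]]]' | grep -E "pos|force"; done; python3 -c "
from h import *
report((-68,-12,.062))
s=grab_frame('side')
crop(s,'pics/s5.png',260,185,195,150,4)"
```

```text
tool_pos: [0.5047, 0.0261, 0.0623]
contact_force: [-1.7, -0.4, 0.3]
tool_pos: [0.5053, 0.028, 0.0623]
contact_force: [-0.7, -1.4, 0.6]
tool_pos: [0.5057, 0.0292, 0.0622]
contact_force: [-2.9, -6.3, 1.0]
t 5.88 B [-68.   13.6  62.2] F [-2.9 -6.3  1. ] g -0.0
tool axes in balance (cols)
 [[ 1.    -0.    -0.001]
 [ 0.001 -0.002  1.   ]
 [-0.    -1.    -0.002]]
tool shift cm [-0.    0.03 -2.56]
```

View pics/s5.png

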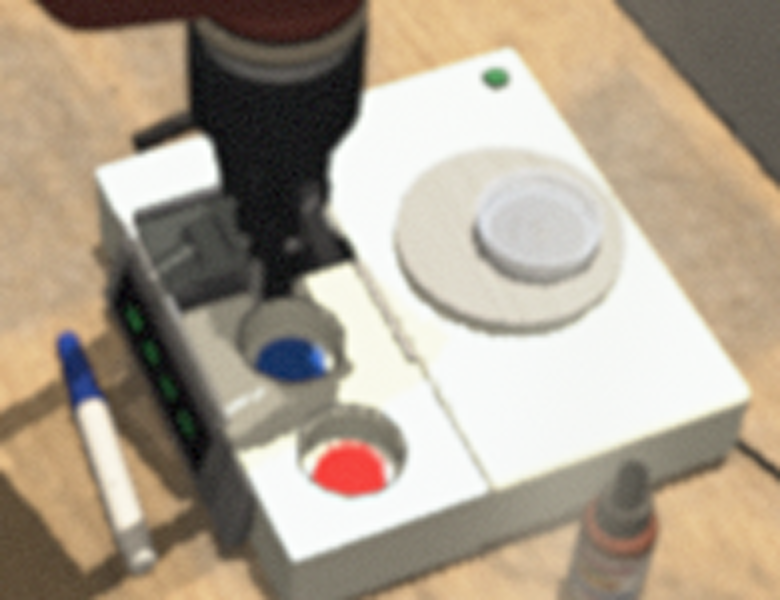

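```bash
python3 -m crank '[[[-1,0,0,0.2,0]]]' | grep -E "pos|force"; python3 -m crank '[[[-1,0,0,-1.0,0],[-1,0,0,-1.0,0],[-1,0,0,-0.8,0],[-1,0,0,0,0],[-1,0,0,0,0]]]' | grep -E "pos|force"; python3 -c "
from h import *
report((-68,-12,.040))
s=grab_frame('side');t=grab_frame('top')
crop(s,'pics/s6.png',260,185,195,150,4);crop(t,'pics/t6.png',260,150,190,150,4)"
```

```text
tool_pos: [0.5058, 0.0294, 0.0622]
contact_force: [-5.9, -14.3, 3.3]
tool_pos: [0.4974, 0.0053, 0.0624]
contact_force: [-0.7, -0.1, -0.9]
t 6.67 B [-67.9 -11.6  62.4] F [-0.7 -0.1 -0.9] g -0.0
tool axes in balance (cols)
 [[ 1.  0. -0.]
 [ 0.  0.  1.]
 [ 0. -1.  0.]]
tool shift cm [-0.01  2.24 -0.04]
```

View pics/s6.png

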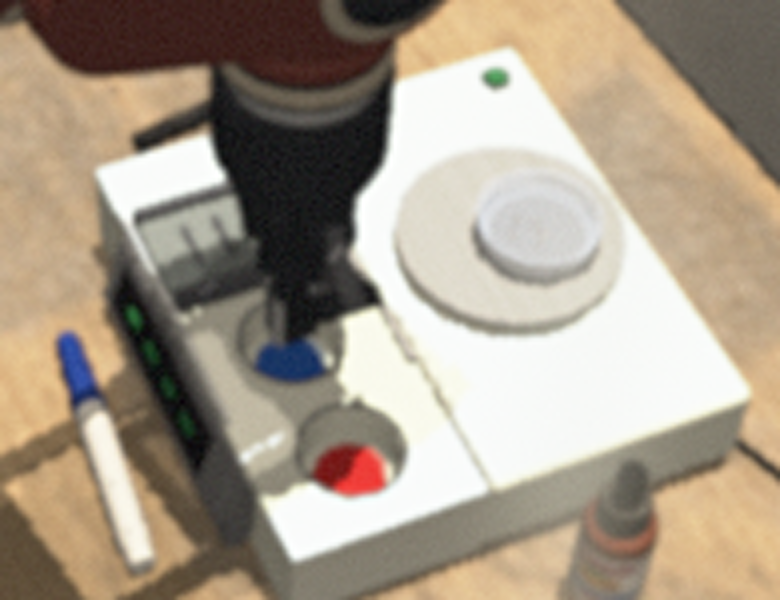

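View pics/t6.png

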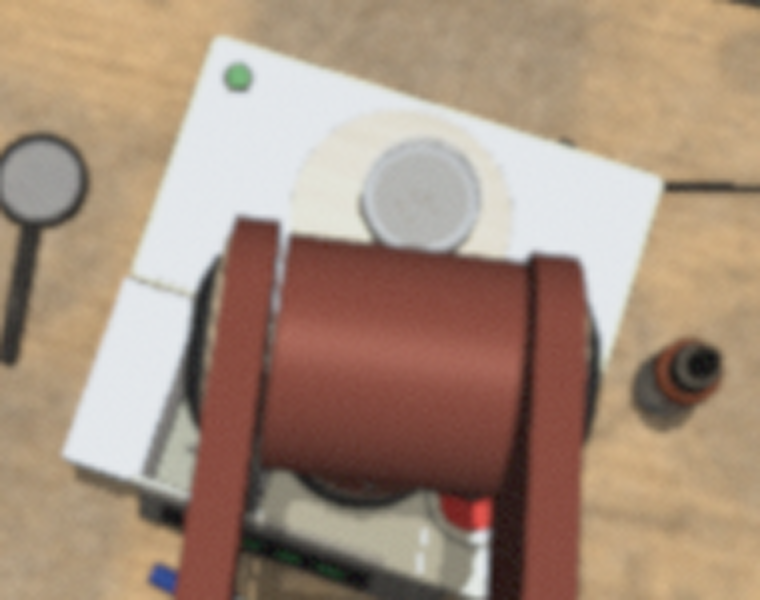

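```bash
python3 -c "
from h import *
s=grab_frame('side')
f=lambda q:np.round((proj(s,q)-[260,185]+.5)*4-.5)
print('well',f(W(-68,-12,.055)),'tcp',f(state()['tool_pos']))
for a in (0,90,180,270): print(a,f(W(-68+23*np.cos(np.radians(a)),-12+23*np.sin(np.radians(a)),.055)))
print('red');
for a in (0,90,180,270): print(a,f(W(-68+23*np.cos(np.radians(a)),-78+23*np.sin(np.radians(a)),.055)))
crop(s,'pics/s7.png',310,245,60,50,12)
"
```

```text
well [292. 341.] tcp [292. 330.]
0 [338. 326.]
90 [272. 304.]
180 [246. 356.]
270 [313. 378.]
red
0 [399. 435.]
90 [331. 412.]
180 [305. 468.]
270 [374. 492.]
```

View pics/s7.png

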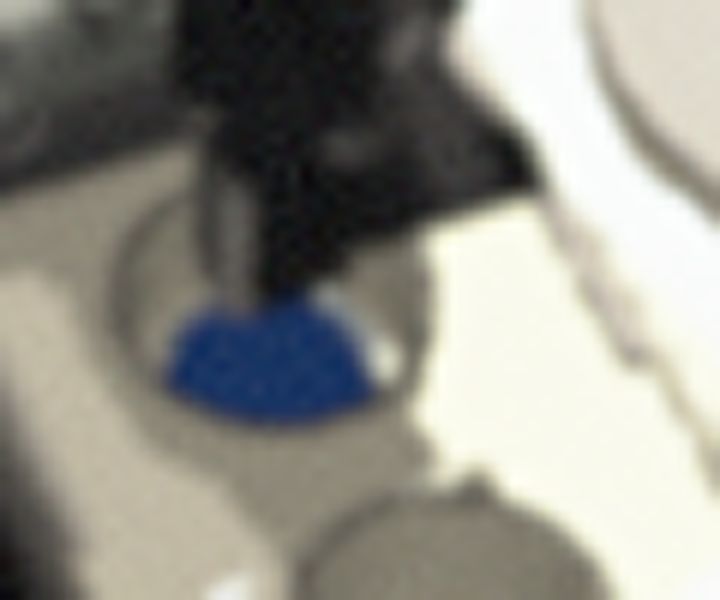

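```bash
python3 -m crank '[[[-1,0,0.8,0,0],[-1,0,0.8,0,0],[-1,0,0.5,0,0],[-1,0,0,0,0]]]' | grep -E "time|pos|force"; for i in 1 2 3; do python3 -m crank '[[[-1,0,0.2,0,0]]]' | grep -E "pos|force"; done
```

```text
time: 7.32
tool_pos: [0.4967, 0.0054, 0.0404]
contact_force: [-0.0, 0.2, -0.7]
tool_pos: [0.4976, 0.0052, 0.0395]
contact_force: [-0.3, 0.0, 0.3]
tool_pos: [0.4976, 0.0052, 0.0374]
contact_force: [0.6, 0.4, 0.3]
tool_pos: [0.4976, 0.0052, 0.0355]
contact_force: [0.9, -0.5, 1.7]
```

```bash
for i in 1 2 3; do python3 -m crank '[[[-1,0,0.2,0,0]]]' | grep -E "time|pos|force"; done
```

```text
time: 7.82
tool_pos: [0.4976, 0.0052, 0.0336]
contact_force: [-0.6, -0.4, 1.9]
time: 7.95
tool_pos: [0.4976, 0.0052, 0.0318]
contact_force: [-4.6, 0.4, 13.2]
time: 8.07
tool_pos: [0.4977, 0.0052, 0.0315]
contact_force: [-10.8, 1.3, 23.7]
```

```bash
python3 -m crank '[[[-1,0,0,0,0],[-1,0,0,0,0],[-1,0,0,0,0],[-1,0,0,0,0],[-1,0,0,0,0],[-1,0,0,0,0],[-1,0,0,0,0],[-1,0,0,0,0]]]' | grep -E "time|pos|force"; python3 -m crank '[[[-1,0,0,0,0],[-1,0,0,0,0],[-1,0,0,0,0],[-1,0,0,0,0]]]' | grep -E "time|pos|force"; python3 -m crank '[[[-1,0,-0.5,0,0],[-1,0,-1.0,0,0],[-1,0,-1.5,0,0],[-1,0,-2,0,0],[-1,0,-2,0,0],[-1,0,0,0,0]]]' | grep -E "time|pos|force"
python3 -c "
from h import *
report((-68,100,.105))
s=grab_frame('side');t=grab_frame('top')
crop(s,'pics/s8.png',260,185,195,150,4)
print('left end', W(-68,80,.062))"
```

```text
time: 9.07
tool_pos: [0.4977, 0.0052, 0.0317]
contact_force: [-8.7, 0.8, 18.1]
time: 9.57
tool_pos: [0.4977, 0.0052, 0.0317]
contact_force: [-8.4, 0.5, 18.3]
time: 10.32
tool_pos: [0.4989, 0.005, 0.1017]
contact_force: [-0.5, -0.1, -0.7]
t 10.32 B [-66.3 -11.3 101.7] F [-0.5 -0.1 -0.7] g -0.0
tool axes in balance (cols)
 [[ 1.     0.005 -0.   ]
 [ 0.     0.001  1.   ]
 [ 0.005 -1.     0.001]]
tool shift cm [-0.16 -0.32 11.13]
left end [0.52777692 0.09171854 0.062     ]
```

View pics/s8.png

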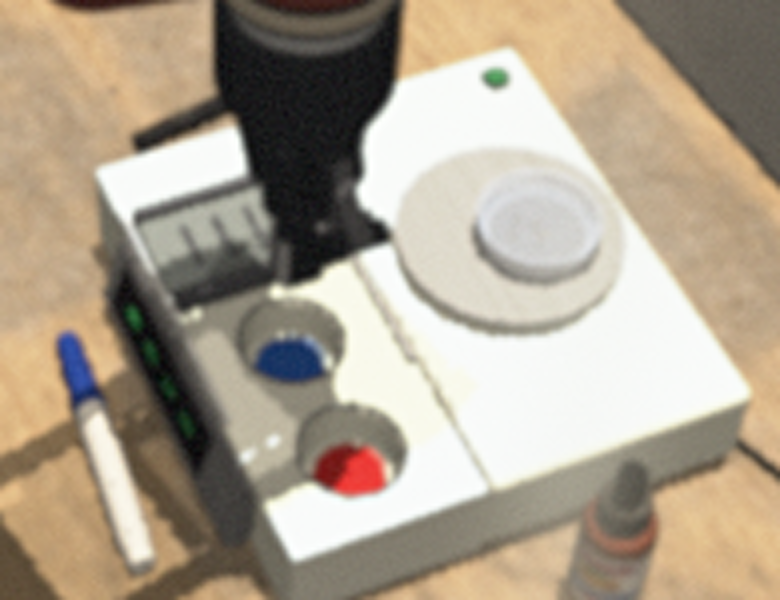

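```bash
python3 -c "
from h import *
s=grab_frame('side')
crop(s,'pics/s9.png',300,185,80,75,8)
f=lambda q:np.round((proj(s,q)-[300,185]+.5)*8-.5)
q=state()['tool_pos'];print(f(q))
for d in (30,60,73): print(d,[f(q+[0,0,d/1000]+W(a,0,0)-W(0,0,0)) for a in (-38,38)])"
```

```text
[268. 565.]
30 [array([111., 532.]), array([431., 429.])]
60 [array([112., 443.]), array([439., 339.])]
73 [array([112., 403.]), array([442., 299.])]
```

View pics/s9.png

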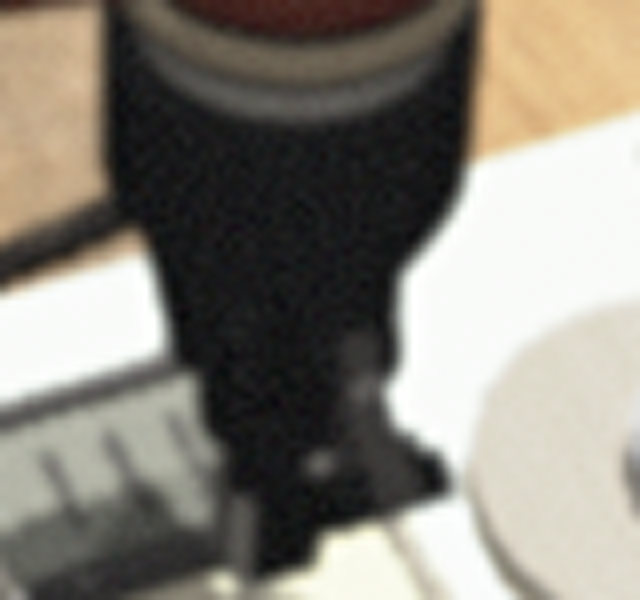

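```bash
python3 -m crank '[[[-1,0,0,3,0],[-1,-0.1,0,3,0],[-1,0,0,3,0],[-1,0,0,2.4,0],[-1,0,0,0,0],[-1,0,1.5,0,0],[-1,0,0,0,0]]]' | grep -E "time|pos|force"; 
python3 -c "
from h import *
report((-68,102,.062))
s=grab_frame('side');t=grab_frame('top')
crop(s,'pics/s10.png',260,185,195,150,4);crop(t,'pics/t10.png',260,150,190,150,4)"
```

```text
time: 11.35
tool_pos: [0.5323, 0.1122, 0.0816]
contact_force: [0.2, 0.4, 0.9]
t 11.35 B [-70.6 100.8  81.6] F [0.2 0.4 0.9] g 0.01
tool axes in balance (cols)
 [[ 1.    -0.004  0.001]
 [-0.001 -0.002  1.   ]
 [-0.004 -1.    -0.002]]
tool shift cm [0.27 1.96 0.12]
```

View pics/s10.png

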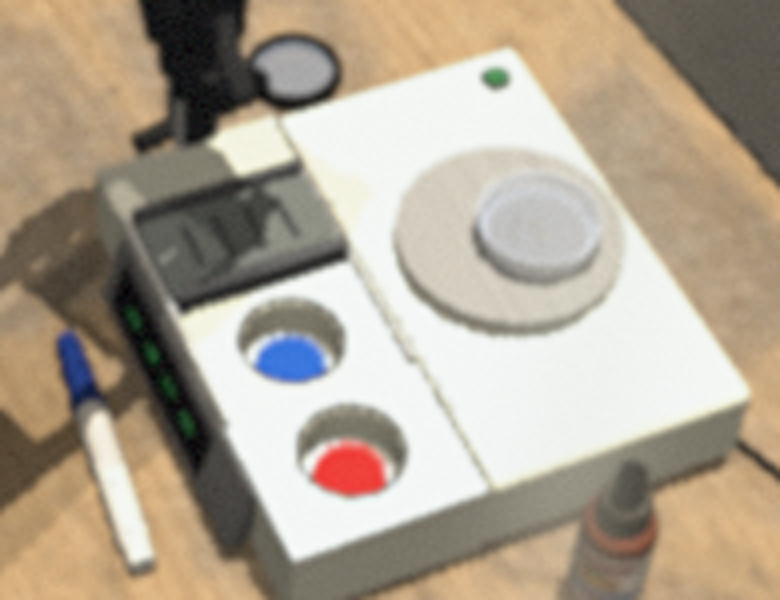

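View pics/t10.png

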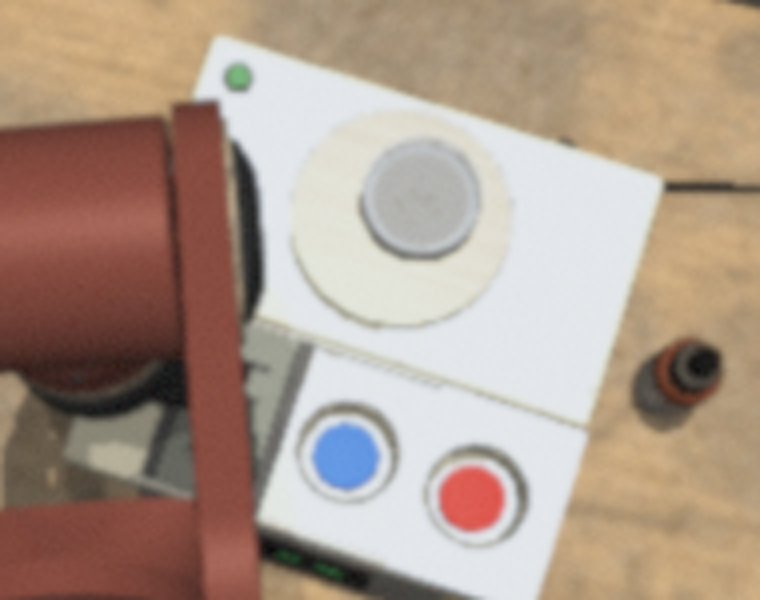

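```bash
python3 -m crank '[[[-1,0.2,1.0,0.1,0],[-1,0,0.9,0,0],[-1,0,0,0,0],[-1,0,0,0,0]]]' | grep -E "time|pos|force"; 
python3 -c "
from h import *
report((-68,102,.062))
s=grab_frame('side')
crop(s,'pics/s11.png',260,185,195,150,4)"
```

```text
time: 11.95
tool_pos: [0.5365, 0.1134, 0.0652]
contact_force: [0.1, 1.2, -0.1]
t 11.95 B [-67.  103.3  65.2] F [ 0.1  1.2 -0.1] g -0.0
tool axes in balance (cols)
 [[ 1. -0. -0.]
 [ 0. -0.  1.]
 [-0. -1. -0.]]
tool shift cm [-0.1   0.32 -0.13]
```

View pics/s11.png

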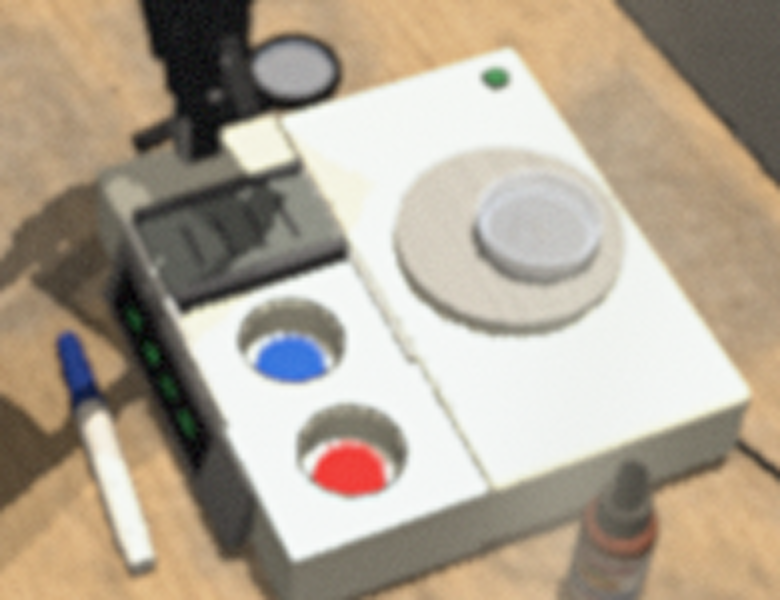

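```bash
python3 -m crank '[[[-1,0,0.3,0,0],[-1,-0.1,0,-0.7,0],[-1,0,0,-0.7,0],[-1,0,0,-0.7,0],[-1,0,0,-0.7,0],[-1,0,0,-0.7,0],[-1,0,0,-0.7,0],[-1,0,0,-0.7,0]]]' | grep -E "time|pos|force";python3 -m crank '[[[-1,0,0,-0.7,0],[-1,0,0,-0.7,0],[-1,0,0,-0.5,0],[-1,0,0,0,0]]]' | grep -E "time|pos|force"; 
python3 -c "
from h import *
report((-68,25,.062))
s=grab_frame('side')
crop(s,'pics/s12.png',260,185,195,150,4)"
```

```text
time: 13.0
tool_pos: [0.5191, 0.0671, 0.0623]
contact_force: [1.1, 1.5, -0.7]
time: 13.5
tool_pos: [0.5129, 0.049, 0.0624]
contact_force: [0.3, -0.1, 0.5]
t 13.5 B [-67.8  34.8  62.4] F [ 0.3 -0.1  0.5] g 0.0
tool axes in balance (cols)
 [[ 1.     0.    -0.   ]
 [ 0.    -0.001  1.   ]
 [ 0.    -1.    -0.001]]
tool shift cm [-0.02  0.04 -0.98]
```

View pics/s12.png

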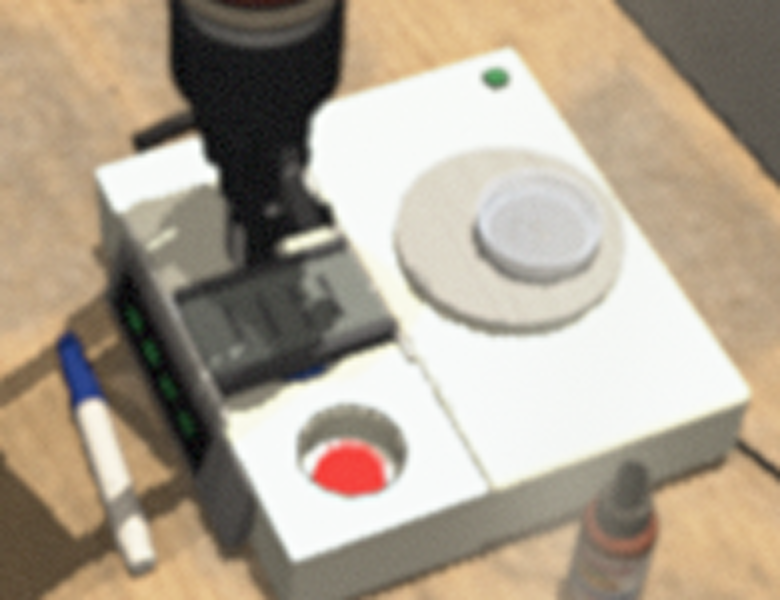

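Guard nearly shut: about 10 mm remain, and a sliver of blue is visible at (305,372).

```bash
python3 -m crank '[[[-1,0,0,-0.3,0],[-1,0,0,-0.3,0],[-1,0,0,0,0]]]' | grep -E "pos|force"; for i in 1 2 3; do python3 -m crank '[[[-1,0,0,-0.2,0]]]' | grep -E "pos|force"; done; python3 -c "
from h import *
report((-68,25,.062))"
```

```text
tool_pos: [0.511, 0.0437, 0.0624]
contact_force: [-0.5, 0.5, -0.4]
tool_pos: [0.5104, 0.0421, 0.0624]
contact_force: [0.5, 1.4, 0.5]
tool_pos: [0.5097, 0.0401, 0.0624]
contact_force: [0.4, 0.4, 0.8]
tool_pos: [0.5094, 0.0392, 0.0624]
contact_force: [3.5, 8.5, -0.5]
t 14.3 B [-67.9  24.3  62.4] F [ 3.5  8.5 -0.5] g -0.0
tool axes in balance (cols)
 [[ 1.     0.     0.   ]
 [-0.     0.003  1.   ]
 [ 0.    -1.     0.003]]
tool shift cm [-0.01  0.04  0.07]
```

```bash
python3 -m crank '[[[-1,0,0,-0.2,0]]]' | grep -E "pos|force"; python3 -m crank '[[[-1,0,0,0.5,0],[-1,0,0,1,0],[-1,0,-2,1,0],[-1,0,-4,0,0],[-1,0,-4,2,0],[-1,-3,0,4,0],[-1,-3,0,4,0],[-1,-3,0,4,0]]]' | grep -E "time|pos|force";python3 -m crank '[[[-1,-3,0,4,0],[-1,-3,0,4,0],[-1,-3,0,4,0],[-1,0,0,0,0],[-1,0,0,0,0]]]' | grep -E "time|pos|force"
python3 -c "
from h import *
s=grab_frame('side');t=grab_frame('top')
crop(s,'pics/s13.png',260,185,195,150,4);crop(t,'pics/t13.png',260,150,190,175-30,4)"
```

```text
tool_pos: [0.5093, 0.039, 0.0625]
contact_force: [6.0, 15.2, -2.9]
time: 15.42
tool_pos: [0.4778, 0.2233, 0.1625]
contact_force: [0.6, -0.4, 0.2]
time: 16.05
tool_pos: [0.4332, 0.3649, 0.162]
contact_force: [0.1, 0.5, 0.4]
```

View pics/s13.png

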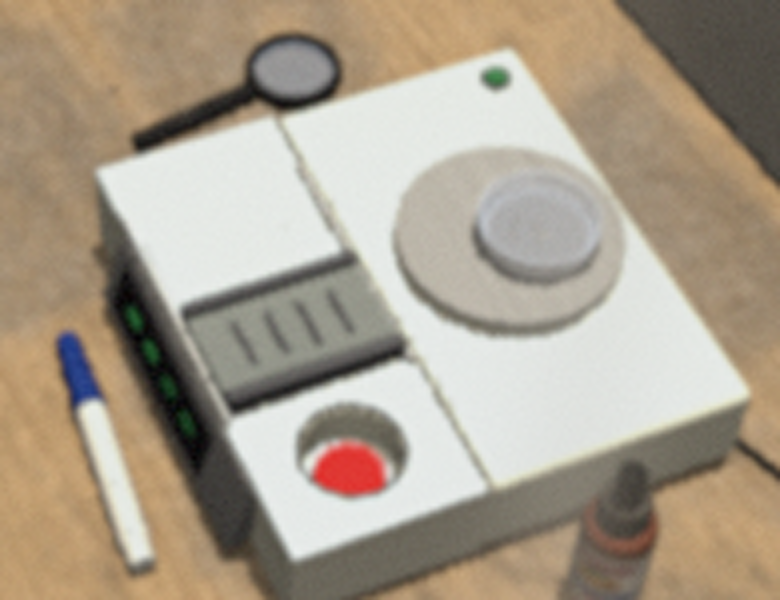

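View pics/t13.png

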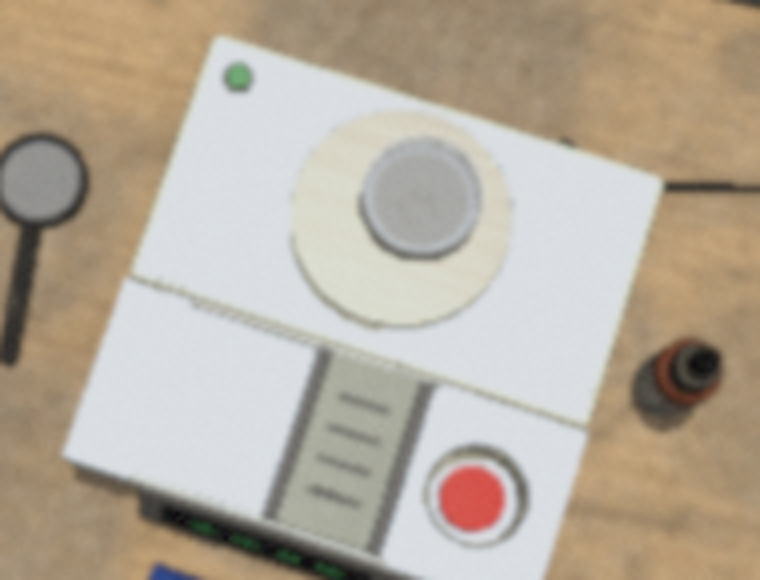

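The guard looks shut, exactly as in the first picture. The dish, lens, dropper and pen have not moved, and the arm is clear.

```bash
python3 -c "
from plant import *
print(job_done())"
```

```text
the job is handed in; nothing more can be done
None
```

I tared the balance in the order asked, using shut fingers throughout, and handed the job in at about 16 s of the 48 s allowed.

- **Guard opened:** I pushed it toward +y until it met its stop; the force rose from about 1.5 N to 15 N.
- **Tare key:** Contact began about 18 mm down the well. The key met its stop about 23 mm down, where the force jumped from 2 N to 13 N, then held at about 18–24 N. I kept it there for about 1.5 s, then lifted out. The next view without the arm in the way showed the well uncovered and the key up.
- **Guard shut:** I pushed it toward −y until it met its stop at about 15 N; the arm then backed off and moved clear.

**Last checks:** In the final pictures the guard, red key, dish, lens, dropper and pen look the same as at the start. The wrist force was near zero.

**Uncertain:** No picture shows the key at full depth, so the full press rests on the measured depth and force. About 9 N of sideways force also showed during the hold. I put it down to friction under the tip but did not check that. The corner fit of the balance disagreed by up to about 2.5 mm between the two cameras, but contacts and stops came where expected.

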